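# Fit a table-top button in its groove and hold it home for the screw

### The job

The small table lies upside down on the bench. Take the loose dark wooden button, lay it flat on the underside of the top with its screw hole over the blue-marked pilot hole, and slide its tongue into the groove of the far rail by feel until its shoulder sits square and tight against the rail. Keep it pressed firmly home with the gripper, without forcing it, and finish still holding it there so that the screw can be driven; leave the screwdriver, screw tin, hammer and glue bottle where they are.

Things in the scene. Friction and masses are not known exactly. Their poses are not given: they have to be found in the camera images.
- button: Loose dark wooden block 45 (x) x 32 (y) x 22 (z) mm, 20 to 40 g, lying flat. On its +x end a full-width tongue, 10 mm long, from 10.5 to 17.5 mm above the underside; at the start it points up to 0.9 rad off the rail's x. Origin: centre of the underside, below the screw hole (9 mm dark dot on top). x along the tongue, z up. The +x end face (shoulder) is 22.5 mm from the origin. Grip across y.
- shoulder (a point): Point on the button's shoulder at the root of the tongue: 22.5 mm along the button's x, 14 mm above its underside. Axes as the button's.
- rail: Fixed far rail of the upturned table, wood: 22 mm thick (x), 504 mm long (y), 56 mm high above the surface the button lies on. A groove runs the whole length of its inside face (the one towards the robot), from 9 to 19 mm above that surface, 12 mm deep. Origin: on the inside face, mid-length, at surface level. x into the rail (the way to push), y along it, z up.
- mark: Fixed setting-out mark: a 4 mm wide blue crayon line over the rail and on the surface before it, with a 26 mm cross stroke at the 8 mm dark pilot hole. Origin: pilot hole, at surface level, 22.5 mm before the rail's inside face: the home button's origin comes right over it. Axes as the rail's. Up to 90 mm either side of mid-rail.
- table_top: Fixed upturned table top, pale wood, 380 (x) x 560 (y) mm; its upward surface is 24 mm above the bench. Origin: its centre, at bench level; axes as the rail's. Inside faces of the rails (all 56 mm high): far x = +140, near x = -140, ends y = +-230 mm; steel plates across the corners; on each end rail a fitted button 45 mm long at x = +45 mm. No legs on it.
- screwdriver: Loose yellow-handled screwdriver, 190 mm long, lying along the inside of the near rail. Leave it alone.
- screw_tin: Loose open aluminium tin of brass screws, 48 mm across, 38 mm high, standing in the frame near the left near corner. Origin: centre of its foot. Leave it alone.
- hammer: Loose wooden-handled hammer, 290 mm long, lying on the bench to the right of the table. Leave it alone.
- glue: Loose white glue bottle with a red cap, 60 mm across, 160 mm high, standing on the bench to the left of the table. Leave it alone.

How it is judged:
By the outcome, as a careful person would: the job done as asked, in the order asked, and still so for the second after the job is handed in, while the arm keeps its last pose, push and grip.
It also fails if it takes over 38 s, if anything falls off the work surface, if the arm or the gripper's body presses on something with over 40 N, if the wrist force passes 120 N, or if a joint passes its speed limit or range.

### The arm

A 6-joint arm with a two-finger parallel gripper is mounted at the origin on the work surface. World frame = base frame: x ahead of the robot, y to its left, z up, the work surface at z = 0. Lengths are in m, angles in rad, forces in N, time in s.
With the tool pointing down it reaches from about 0.3 to 0.95 m from the base axis. Payload 3.1 kg.
Tool frame: the origin (TCP) lies at the very end of the fingers, on their centre line; the grasp point (between the pads) lies 19 mm behind it; z points along the fingers, y is the line along which they close (so a half turn about z gives the same grasp; the last joint's range is limited). The gripper opens to 85 mm and grips with 20 to 120 N. Pads are 22 mm wide; open, the fingers measure 114 mm over their backs; the gripper's body (76 mm by 85 mm) begins 54 mm behind the grasp point. The pads swing forward as they close: fully open they stand 13 mm farther back than shut.
Start: joints at [1.261, 0.308, 1.634, -0, 1.2, -0.07], TCP at [0.148, 0.607, 0.231] pointing down, gripper open.
Joint ranges: [-3.06, 3.06], [-0.79, 1.96], [0.05, 2.63], [-1.19, 4.34], [0.05, 2.64], [-2.94, 2.94]. Speed limits (rad/s): [2.79, 2.79, 3.14, 3.14, 3.14, 3.14].

### API

Orientations are given as a unit quaternion [w, x, y, z].
In Python, from plant import manip, get_image, look_for, cut_out, mark_of gives the robot as it stands. Calls block until the motion is done:
- manip.move_pose(position, orientation): joint-space move of the TCP to a pose.
- manip.movel(position, frame=None, max_speed=0.15, max_force=None): straight line of the TCP; frame=None keeps the orientation; max_speed is the mean speed in m/s. With max_force (N) it stops when the force on the tool has changed by that much, and returns True; else False.
- manip.move_joints(angles): joint-space move.
- manip.set_gripper(opening): finger opening in m; the grip force is fixed at half the most; returns when the fingers have stopped.
- manip.sleep(seconds).
- manip.solve_ik(position, orientation): joint angles nearest the present ones, or None.
- manip.observe(): the state.
- get_image(name): name is "side" or "top" or "wrist"; returns a dict with "pixels" (384x512x3 uint8, red, green, blue), "intrinsics" (3x3 intrinsics, pixels), "R" (3x3) and "t" (3): a world point X has camera coordinates R X + t. Camera axes: x right, y down, z forward; pixel columns grow to the right and rows downward; lengths in m; the calibration is good to about 2 mm. A picture is of the moment at which its call begins. There is no depth.
A pose or a line that the arm cannot do raises manip.IKError and nothing moves.
- manip.finish_job(): hands the job in; it is judged then, once.
Trained networks look in a picture, given as the dict that the camera call returned (one of the last four; its "shot" number tells which), for a name from the list of things; names that differ only in an ending like _2 or _b are one class to them, and where a whole thing is asked for, a point or a joint stands for the part that bears it (a point fixed in the world has none). Each returns a list of dicts, best first, with "conf" (0 to 1); they miss things now and then, are a little off and sometimes report something else, mostly with a low value. They report only what shows in the picture. A call takes as long as a camera call.
- look_for(label, picture): "centre" ([row, column] in pixels, amid what is visible of it).
- cut_out(label, picture): "pixels" (384x512 bool, what is visible of it) and "centre" ([row, column] in pixels, amid what is visible of it).
- mark_of(label, picture): "centre" ([row, column] in pixels: a listed point, or the origin of a listed thing).
The state is a dict: "clock": time; "joint_positions": joint angles; "dq": joint speeds; "effort": joint torques, N m; "tool_pos": TCP position; "tcp_rot": TCP orientation; "wrist_force": force on the tool from outside, world axes, zero at the start; "torque": the same for the moment, N m; "opening": finger opening in m; "finger_force": force on a finger pad.
Only numpy, scipy, OpenCV 4.12 (cv2) and the standard library are available. Lean on these libraries where they do the work, as an engineer would, in place of code of your own. Each camera call takes 0.05 s, during which the arm holds its last target. There are 200 camera calls.

## Working session

There is one attempt and no reset: what is moved stays moved. The work goes in short steps, each a Python script; the robot and the scene stay as the last script left them, time stands still between calls to the robot, and variables do not carry over. Pictures are saved under pics/ and viewed, at most 10 in all, crops included, and the job is handed in when it is done.

```bash
ls; mkdir -p pics
cat > h.py <<'E'
import numpy as np, cv2
from plant import manip, get_image, look_for, cut_out, mark_of
def save(p,n): cv2.imwrite(f'pics/{n}.png', cv2.cvtColor(p['pixels'],cv2.COLOR_RGB2BGR))
def P(p): return np.array(p['intrinsics'])@np.c_[p['R'],p['t']]
def tri(obs):
    """obs: list of (pic,[row,col]) -> point, rms px"""
    A=[]
    for p,(r,c) in obs:
        M=P(p); A+=[c*M[2]-M[0], r*M[2]-M[1]]
        A[-1]=A[-1]/np.linalg.norm(A[-1][:3]); A[-2]=A[-2]/np.linalg.norm(A[-2][:3])
    X=np.linalg.svd(np.array(A))[2][-1]; X=X[:3]/X[3]
    return X,[np.round(proj(p,X)-np.array(rc),1) for p,rc in obs]
def proj(p,X):
    q=P(p)@np.r_[X,1]; return np.array([q[1]/q[2],q[0]/q[2]])
def onplane(p,rc,z):
    R=np.array(p['R']); t=np.array(p['t']); C=-R.T@t
    d=R.T@np.linalg.solve(np.array(p['intrinsics']),[rc[1],rc[0],1]); return C+d*(z-C[2])/d[2]
E
python3 - <<'E'
from h import *
pics={n:get_image(n) for n in ('top','side','wrist')}
for n,p in pics.items():
    save(p,n+'0'); print(n,-np.array(p['R']).T@p['t'])
    for l in ('button','mark','rail','table_top','shoulder'):
        print(l,[(np.round(d['centre'],1).tolist(),round(d['conf'],2)) for d in mark_of(l,p)[:3]],[(np.round(d['centre'],1).tolist(),round(d['conf'],2)) for d in look_for(l,p)[:3]])
cv2.imwrite('pics/ts.png',cv2.resize(cv2.cvtColor(np.hstack([pics['top']['pixels']]),cv2.COLOR_RGB2BGR),(800,600)))
print(manip.observe()['clock'])
E
```

```text
pics
plant.py
top [ 0.34029288 -0.01939276  1.53406624]
button [([190.4, 225.3], 0.66)] [([189.9, 225.6], 0.55)]
mark [([158.5, 241.4], 0.39)] [([158.5, 241.9], 0.43)]
rail [([156.0, 246.8], 0.79)] [([146.4, 246.1], 0.97)]
table_top [([196.5, 247.8], 0.69)] [([194.0, 248.5], 0.61)]
shoulder [([188.4, 230.5], 0.46)] [([193.0, 227.9], 0.52), ([160.8, 242.7], 0.39)]
side [0.09706161 1.39675909 1.10358995]
button [([222.8, 259.8], 0.69)] [([220.4, 259.5], 0.46)]
mark [([208.7, 236.3], 0.57)] []
rail [([206.4, 231.6], 0.89)] [([204.6, 225.1], 0.61)]
table_top [([212.9, 268.5], 0.96)] [([208.8, 299.7], 0.75), ([216.4, 269.0], 0.74), ([220.3, 259.3], 0.54)]
shoulder [([216.7, 257.5], 0.5), ([300.7, 218.3], 0.47)] [([218.8, 258.7], 0.55)]
wrist [0.07896548 0.62498094 0.37234808]
button [] []
mark [] []
rail [] []
table_top [] [([370.1, 82.1], 0.56)]
shoulder [] []
1.65
```

View pics/ts.png

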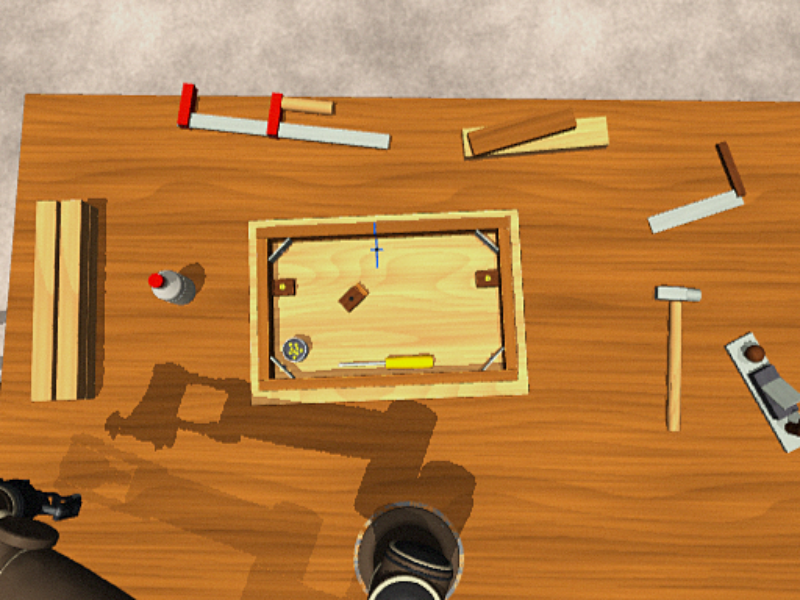

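View pics/side0.png

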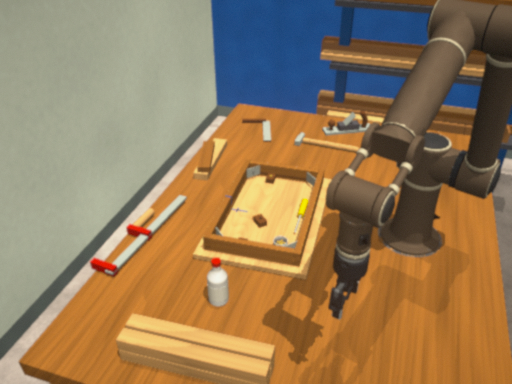

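The top view shows the button at about (353,297) in the 800x600 picture, its tongue pointing up-right. The blue mark crosses at (376,249), and the table is turned slightly. The side view agrees, with the button at (column 260, row 221). Next I triangulate and look with the wrist camera.

Run:
```python
from h import *
from scipy.spatial.transform import Rotation as Ro
t,s=get_image('top'),get_image('side')
for l in ('button','mark','rail','table_top'):
    print(l,tri([(t,mark_of(l,t)[0]['centre']),(s,mark_of(l,s)[0]['centre'])]))
o=manip.observe(); print(o['tool_pos'],o['tcp_rot'])
w=get_image('wrist'); print(w['intrinsics'])
Rt=Ro.from_quat(np.roll(o['tcp_rot'],-1)).as_matrix()
C=-np.array(w['R']).T@w['t']; print('cam in tool',Rt.T@(C-o['tool_pos'])); print(np.array(w['R'])@Rt)
```

```text
button (array([0.51394084, 0.12181546, 0.02226687]), [array([0.5, 0.1]), array([-0.1, -0.5])])
mark (array([0.61880929, 0.06522633, 0.02229757]), [array([0.4, 0.1]), array([-0.1, -0.3])])
rail (array([0.64115861, 0.0634108 , 0.02629299]), [array([0.1, 0. ]), array([-0. , -0.1])])
table_top (array([0.501831  , 0.0488391 , 0.01148592]), [array([0.4, 0.1]), array([-0.1, -0.4])])
[0.14847506 0.60711889 0.23130149] [2.06422386e-06 1.19609304e-01 9.92821038e-01 2.56563930e-05]
[[301.25094201   0.         255.75493743]
 [  0.         301.25094201 186.26958989]
 [  0.           0.           1.        ]]
cam in tool [ 0.0717312   0.00130803 -0.14215897]
[[-1.54186545e-03  9.99998771e-01 -2.84428175e-04]
 [-9.58757729e-01 -1.55911760e-03 -2.84220313e-01]
 [-2.84220407e-01 -1.65531770e-04  9.58758954e-01]]
```

```bash
cat >> h.py <<'E'
def quat(psi): return [0,-np.sin(psi/2),np.cos(psi/2),0]
def rep(p,labels):
    for l in labels:
        print(l,'mark',[(np.round(d['centre'],1).tolist(),round(d['conf'],2)) for d in mark_of(l,p)[:3]])
E
python3 - <<'E'
from h import *
W=[]
for k,(pos,psi) in enumerate([((.48,.15,.21),0.1),((.48,.06,.19),0.1)]):
    manip.move_pose(pos,quat(psi)); manip.sleep(.2)
    w=get_image('wrist'); save(w,f'w{k}'); W.append(w); rep(w,('button','mark','shoulder','rail'))
for l in ('button','mark','shoulder','rail'):
    try: print(l,tri([(w,mark_of(l,w)[0]['centre']) for w in W]))
    except IndexError: print(l,'none')
import pickle; pickle.dump(W,open('W.pkl','wb'))
a=cv2.cvtColor(np.vstack([w['pixels'][:290] for w in W]),cv2.COLOR_RGB2BGR); cv2.imwrite('pics/wv.png',a)
print(manip.observe()['clock'],manip.observe()['tool_pos'])
E
```

```text
button mark [([189.1, 226.3], 0.67)]
mark mark [([268.6, 181.9], 0.83)]
shoulder mark [([204.4, 213.6], 0.78)]
rail mark [([286.1, 171.3], 0.83), ([166.2, 175.2], 0.62)]
button mark [([203.3, 306.6], 0.6)]
mark mark [([282.3, 257.0], 0.5)]
shoulder mark [([215.2, 295.7], 0.87)]
rail mark [([301.4, 241.3], 0.72)]
button (array([0.51363124, 0.12101904, 0.02316815]), [array([ 0.8, -0.1]), array([-0.9,  0.2])])
mark (array([0.61249209, 0.07631796, 0.03435145]), [array([-0.9,  0.2]), array([ 1. , -0.2])])
shoulder (array([0.52696846, 0.10911606, 0.03405032]), [array([-1.3,  0.2]), array([ 1.4, -0.2])])
rail (array([0.64790474, 0.06098692, 0.02234272]), [array([-0.1,  0. ]), array([ 0.1, -0. ])])
5.9917 [0.48000969 0.05998265 0.18999342]
```

View pics/wv.png

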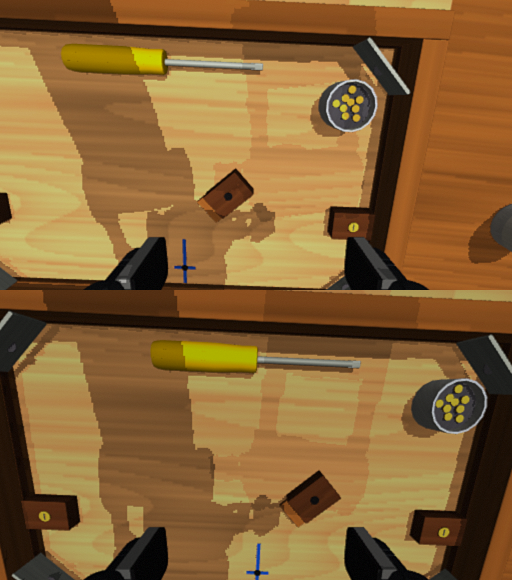

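The wrist views are clear. The button lies at (row 195, column 227) in the first and at about (210, 313) in the second, its tongue towards lower left. The mark is partly hidden between the fingers, so I take one view farther forward for the mark and rail, then fit the button outline.

Run:
```python
from h import *
import pickle
from scipy.optimize import minimize
W=[]
manip.move_pose((.57,.10,.20),quat(.08)); manip.sleep(.2)
w=get_image('wrist'); save(w,'w2'); W.append(w); rep(w,('button','mark','shoulder','rail'))
manip.movel((.60,.03,.22),max_speed=.25); manip.sleep(.2)
w=get_image('wrist'); save(w,'w3'); W.append(w); rep(w,('button','mark','shoulder','rail'))
M=[cut_out('button',w) for w in W]; R=[cut_out('rail',w) for w in W]; M2=[cut_out('mark',w) for w in W]
pickle.dump((W,M,R,M2),open('W2.pkl','wb'))
for l in ('button','mark','shoulder','rail'):
    try: print(l,tri([(w,mark_of(l,w)[0]['centre']) for w in W]))
    except IndexError: print(l,'none')
W0=pickle.load(open('W.pkl','rb'))
print([[ (d['pixels'].sum(),d['centre'],d['conf']) for d in m] for m in (*M,*R,*M2)])
a=cv2.cvtColor(np.vstack([w['pixels'][:290] for w in W]),cv2.COLOR_RGB2BGR); cv2.imwrite('pics/wv2.png',a)
print(manip.observe()['clock'])
```

```text
button mark [([113.5, 283.1], 0.82)]
mark mark []
shoulder mark [([131.3, 269.0], 0.66)]
rail mark [([225.7, 216.7], 0.83), ([98.4, 220.5], 0.61)]
button mark [([88.3, 349.3], 0.83), ([102.7, 332.7], 0.21)]
mark mark [([180.1, 292.9], 0.69)]
shoulder mark [([101.8, 337.5], 0.92)]
rail mark [([201.5, 278.5], 0.55)]
button (array([0.51110333, 0.12384219, 0.02819477]), [array([0., 0.]), array([-0., -0.])])
mark none
shoulder (array([0.52697941, 0.10967247, 0.04598078]), [array([-1.2, -0.5]), array([1.3, 0.5])])
rail (array([0.64262662, 0.06201836, 0.02440627]), [array([1.1, 0.4]), array([-1.1, -0.4])])
[[(np.int64(1949), [116.9, 283.8], 0.64)], [(np.int64(2002), [92.4, 349.2], 0.69)], [(np.int64(16126), [249.3, 219.5], 0.68)], [(np.int64(16132), [223.5, 271.7], 0.8)], [(np.int64(419), [212.1, 229.6], 0.66), (np.int64(1934), [118.4, 281.8], 0.57)], [(np.int64(371), [194.2, 292.3], 0.71)]]
8.4917
```

View pics/wv2.png

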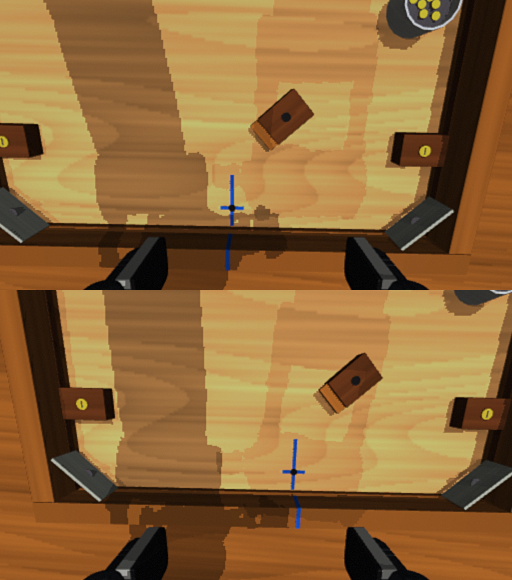

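The pilot hole is at (208,232) in the first view and (181,293) in the second, and the rail foot line is clearly visible. I now fit the rail yaw, the mark and the button's pose numerically.

```bash
cat > fit.py <<'E'
from h import *
import pickle
from scipy.optimize import minimize
def box(x0,x1,z0,z1): return [(x,y,z) for x in(x0,x1) for y in(-.016,.016) for z in(z0,z1)]
V=[np.array(box(-.0225,.0225,0,.022)),np.array(box(.0225,.0325,.0105,.0175))]
def sil(w,q,z):
    c,s=np.cos(q[2]),np.sin(q[2]); m=np.zeros((384*4,512*4),np.uint8)
    for v in V:
        X=np.c_[q[0]+c*v[:,0]-s*v[:,1],q[1]+s*v[:,0]+c*v[:,1],z+v[:,2]]
        uv=np.array([proj(w,x)[::-1] for x in X])
        cv2.fillConvexPoly(m,cv2.convexHull(np.round((uv*4+1.5)*16).astype(np.int32)),1,shift=4)
    return cv2.resize(m.astype(np.float32),(512,384),interpolation=cv2.INTER_AREA)
def fitbutton(W,M,q0,z=.024):
    f=lambda q: sum(np.abs(sil(w,(q0[0]+q[0]*.01,q0[1]+q[1]*.01,q0[2]+q[2]*.2),z)-m['pixels']).sum()/m['pixels'].sum() for w,m in zip(W,M))
    r=min((minimize(f,[0,0,d],method='Nelder-Mead',options=dict(initial_simplex=[[0,0,d],[.5,0,d],[0,.5,d],[0,0,d+.7]],xatol=1e-3,fatol=1e-4)) for d in(-.5,.5)),key=lambda r:r.fun)
    q=r.x; return np.array([q0[0]+q[0]*.01,q0[1]+q[1]*.01,q0[2]+q[2]*.2]),r.fun/len(W)
E
python3 - <<'E'
from fit import *
W,M,R,M2=pickle.load(open('W2.pkl','rb'))
for z in (.022,.024,.026): print('btn',z,fitbutton(W,[m[0] for m in M],(.513,.122,-.73),z))
for w,m in zip(W,M): print(fitbutton([w],[m[0]],(.513,.122,-.73)))
holes=[]
for w,r,g in zip(W,R,((208,232),(181,293))):
    px=w['pixels'].astype(int)
    m=r[0]['pixels']; cols=[c for c in range(512) if m[:,c].sum()>5]
    pts=np.array([onplane(w,(np.argmax(m[:,c])-.5,c),.024)[:2] for c in cols])
    for _ in range(4):
        k=np.polyfit(pts[:,1],pts[:,0],1); e=pts[:,0]-np.polyval(k,pts[:,1]); pts=pts[np.abs(e)<max(.0015,1.5*e.std())]
    print('rail base yaw',-np.arctan(k[0]),'x at y=.07',np.polyval(k,.07),len(pts),e.std())
    b=(px[...,2]>px[...,0]+50)&(px[...,2]>px[...,1]+25); rc=np.argwhere(b)
    X=np.array([onplane(w,p,.024)[:2] for p in rc])
    yc=np.median(X[:,1]); st=X[(X[:,0]<np.polyval(k,X[:,1])-.003)]
    ln=st.copy()
    for _ in range(5):
        kk=np.polyfit(ln[:,0],ln[:,1],1); ln=st[np.abs(st[:,1]-np.polyval(kk,st[:,0]))<.003]
    cr=st[np.abs(st[:,1]-np.polyval(kk,st[:,0]))>.004]; kc=np.polyfit(cr[:,1],cr[:,0],1)
    y=np.polyval(kk,.615); x=np.polyval(kc,y); y=np.polyval(kk,x)
    print('line yaw',np.arctan(kk[0]),'cross yaw',-np.arctan(kc[0]),'cross at',x,y,len(ln),len(cr),'dist to base',np.polyval(k,y)-x, proj(w,(x,y,.024)))
    # dark hole centroid
    r0,c0=g; s=px[r0-7:r0+8,c0-7:c0+8].sum(2); d=np.clip(150-s,0,None); gy,gx=np.mgrid[-7:8,-7:8]
    h=(r0+(d*gy).sum()/d.sum(),c0+(d*gx).sum()/d.sum()); holes.append((w,h)); print('hole',h,onplane(w,h,.024))
print(tri(holes))
E
```

```text
btn 0.022 (array([ 0.51358357,  0.12503496, -0.77661626]), np.float64(0.03765612914535439))
btn 0.024 (array([ 0.51363595,  0.1246857 , -0.78727754]), np.float64(0.041134436369172134))
btn 0.026 (array([ 0.51362058,  0.12441706, -0.7915153 ]), np.float64(0.049771867434771494))
(array([ 0.51337979,  0.1246748 , -0.7798782 ]), np.float64(0.03896228835300154))
(array([ 0.51361782,  0.12483298, -0.78441468]), np.float64(0.040927822177822176))
rail base yaw 0.053831778655915395 x at y=.07 0.6407013729177391 312 0.0008064219711026735
line yaw 0.045894956474043944 cross yaw 0.028579405763363513 cross at 0.6181227024297465 0.07708650142406825 141 47 dist to base 0.022196822593313015 [207.59370563 231.50294091]
hole (np.float64(207.4560885608856), np.float64(231.61623616236162)) [0.61794841 0.07720426 0.024     ]
rail base yaw 0.05677446183727238 x at y=.07 0.6415385072511214 323 0.000600860309782413
line yaw 0.052738064643742234 cross yaw 0.021448519648409076 cross at 0.6181033999833665 0.0772075774339844 123 42 dist to base 0.02302546069985545 [181.42707791 293.17195067]
hole (np.float64(181.51060606060605), np.float64(293.3503787878788)) [0.61818716 0.07742602 0.024     ]
(array([0.6179456 , 0.07729238, 0.02438689]), [array([0.1, 0.1]), array([-0.1, -0.1])])
```

Run:
```python
from h import *
B=np.array([.5136,.1247]); th=-.781; H=np.array([.618,.0773]); ry=.055
u=np.array([np.cos(ry),np.sin(ry)])
for psi in (th,th+np.pi): print([np.round(manip.solve_ik((*B,.026),quat(psi)),2)], np.round(manip.solve_ik((*H,.026),quat(psi-th+ry)),2))
manip.set_gripper(.06)
manip.move_pose((*B,.085),quat(th))
hit=manip.movel((*B,.0255),max_speed=.08,max_force=8)
o=manip.observe(); print('hit',hit,o['tool_pos'],o['wrist_force'],o['clock'])
manip.set_gripper(.02)
o=manip.observe(); print(o['opening'],o['finger_force'],o['wrist_force'],o['torque'],o['tool_pos'],o['clock'])
```

```text
[array([ 0.16,  0.42,  1.98, -0.  ,  0.75, -0.63])] [ 0.05  0.56  1.75 -0.    0.84 -1.57]
[array([ 0.16,  0.42,  1.98, -0.  ,  0.75,  2.51])] [ 0.05  0.56  1.75 -0.    0.84  1.57]
hit False [0.51396369 0.12479336 0.02565734] [ 0.18944326  0.39970099 -0.30762269] 10.7333
0.030601565232709398 61.777435541152954 [ 0.20888902 -0.01927983  3.12575606] [-0.02007464  0.08153651  0.00985332] [0.51462242 0.12488202 0.02645089] 11.1
```

Run:
```python
from fit import *
H=np.array([.618,.0773]); ry=.055; u=np.array([np.cos(ry),np.sin(ry)])
o=manip.observe(); B=o['tool_pos'][:2]
manip.movel((*B,.042),max_speed=.08)
p=H-.022*u
manip.move_pose((*p,.042),quat(ry)); manip.sleep(.2)
w=get_image('wrist'); save(w,'g0'); rep(w,('button','mark','shoulder','rail'))
m=cut_out('button',w); print([(d['pixels'].sum(),d['conf']) for d in m])
o=manip.observe(); print(o['opening'],o['wrist_force'],o['torque'],o['tool_pos'],o['clock'])
t=get_image('top'); save(t,'t1'); rep(t,('button','mark','shoulder'))
cv2.imwrite('pics/g0c.png',cv2.resize(cv2.cvtColor(w['pixels'][130:330,120:400],cv2.COLOR_RGB2BGR),None,fx=2.8,fy=2.8,interpolation=cv2.INTER_CUBIC))
pickle.dump((w,m),open('g0.pkl','wb'))
```

```text
button mark [([237.5, 255.8], 0.67)]
mark mark []
shoulder mark [([287.9, 254.8], 0.61)]
rail mark [([294.3, 225.8], 0.88), ([291.1, 258.2], 0.66), ([237.0, 255.7], 0.43)]
[(np.int64(7715), 0.55)]
0.030480822719159282 [ 0.00633518 -0.48431687  0.03116126] [ 0.02119815 -0.0283251   0.01615232] [0.59600331 0.07622653 0.04208913] 12.8583
button mark []
mark mark []
shoulder mark [([197.8, 248.0], 0.33)]
```

View pics/g0c.png

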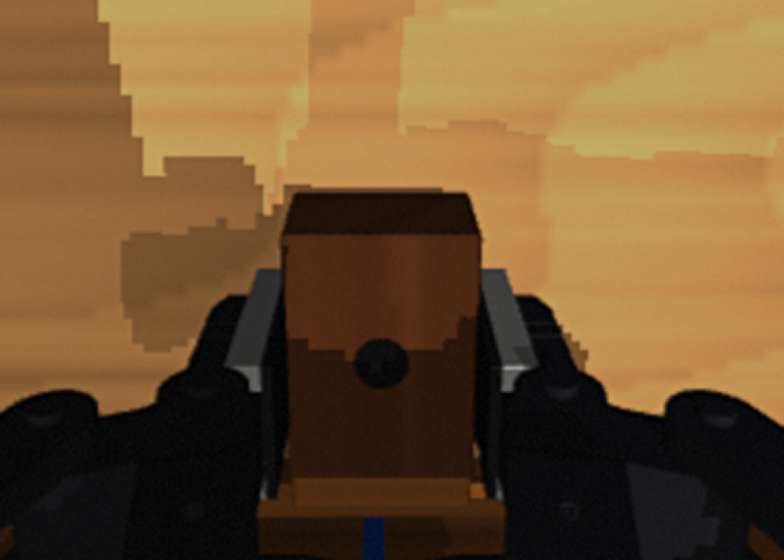

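The button sits square in the hand, with its hole at about (row 259.6, column 256). The blue line on the rail top is at column 253.6. I check the lateral offset in metric terms, then lower by feel.

```bash
cat > lat.py <<'E'
from fit import *
H=np.array([.618,.0773]); ry=.055; u=np.array([np.cos(ry),np.sin(ry)]); n=np.array([-u[1],u[0]])
def lateral(w,ztop,g):
    px=w['pixels'].astype(int)
    b=(px[...,2]>px[...,0]+25)&(px[...,2]>px[...,1]+20); rc=np.argwhere(b); rc=rc[(np.abs(rc[:,1]-254)<25)&(rc[:,0]>g[0]+35)]
    L=np.array([onplane(w,p,.080)[:2]-H for p in rc])
    r0,c0=np.round(g).astype(int); s=px[r0-13:r0+14,c0-13:c0+14].sum(2); gy,gx=np.mgrid[-13:14,-13:14]
    d=np.clip(95-s,0,None)*(np.hypot(gx,gy)<13)
    h=(r0+(d*gy).sum()/d.sum(),c0+(d*gx).sum()/d.sum()); X=onplane(w,h,ztop)[:2]-H
    print('line y',(L@n).mean(),(L@n).std(),len(L),'hole px',np.round(h,1),'hole x,y rel home',X@u,X@n)
E
python3 - <<'E'
from lat import *
w,m=pickle.load(open('g0.pkl','rb')); lateral(w,.0616,(259.6,256.1))
pix=w['pixels'][260,240:275].sum(1); print(pix)
o=manip.observe(); T=o['tool_pos'][:2]-H; print('tcp',T@u,T@n)
# lower until the underside touches
p=o['tool_pos'][:2]
hit=manip.movel((*p,.0245),max_speed=.03,max_force=5)
o=manip.observe(); print(hit,o['tool_pos'],o['wrist_force'],o['torque'],o['clock'])
E
```

```text
line y 0.00032418051031477175 0.0008301488395836536 123 hole px [260.9 255.8] hole x,y rel home -0.02211477455321047 0.0015155501311063743
[77 82 78 69 76 79 49 29 12 25 16 28 41 50 42 47 17 25 25 30 25 30 25 23
 16 35 85 84 87 80 83 77 72 79 79]
tcp -0.021956811792194865 1.6902824358301085e-05
True [0.59595022 0.07609152 0.02646206] [-0.40874429  1.00721642  3.78122974] [0.01783648 0.03499682 0.0379404 ] 13.575
```

Hole and line, both seen in the same picture, differ by about 1.2–1.5 mm sideways. I correct that, keep light contact with the surface, and push along the rail's x by feel.

Run:
```python
from lat import *
def st(): 
    o=manip.observe(); T=o['tool_pos'][:2]-H; f=o['wrist_force']
    print('tcp x,y,z',np.round([T@u,T@n,o['tool_pos'][2]],4),'F u,n,z',np.round([f[:2]@u,f[:2]@n,f[2]],1),'tq',np.round(o['torque'],2),o['clock'])
go=lambda x,y,z,**k: manip.movel((*(H+x*u+y*n),z),**k)
go(-.018,-.0013,.0264,max_speed=.03); st()
w=get_image('wrist'); save(w,'g1'); lateral(w,.046,(259.6,256.1))
print('hit',go(-.006,-.0013,.0264,max_speed=.02,max_force=8)); st()
w=get_image('wrist'); save(w,'g2'); lateral(w,.046,(259.6,256.1))
cv2.imwrite('pics/g2c.png',cv2.resize(cv2.cvtColor(w['pixels'][130:330,120:400],cv2.COLOR_RGB2BGR),None,fx=2.8,fy=2.8,interpolation=cv2.INTER_CUBIC))
```

```text
tcp x,y,z [-0.0183 -0.0012  0.0265] F u,n,z [-2.   0.8  4.6] tq [0.1  0.26 0.02] 13.9
line y -3.6247963945568495e-05 0.0007154384009402464 28 hole px [260.9 255.9] hole x,y rel home -0.017506526936167686 -2.6975228255431522e-05
hit True
tcp x,y,z [-0.0183 -0.0012  0.0266] F u,n,z [-0.7 -0.2  3.2] tq [-0.01  0.04 -0.01] 14.2333
line y -2.3306244474799807e-05 0.0007158502718582011 28 hole px [260.9 255.9] hole x,y rel home -0.017343588852057442 -1.9812283725545238e-05
```

View pics/g2c.png

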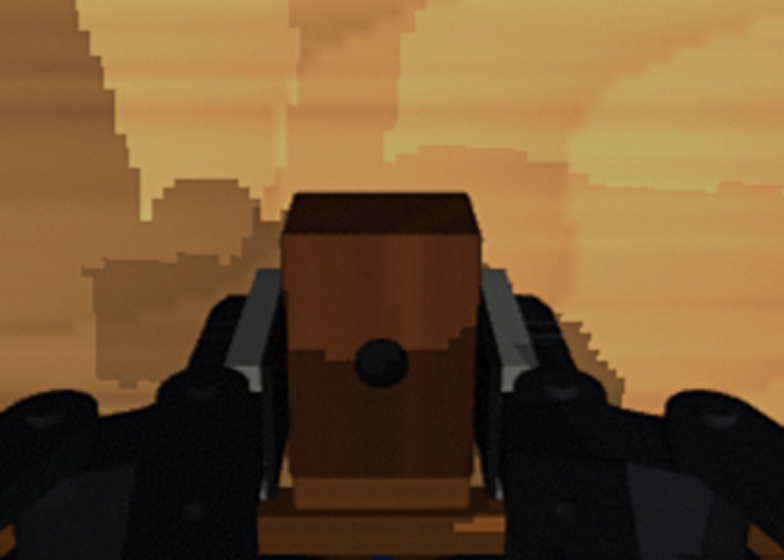

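The hole is now on the line laterally (0.0 mm). The stop was only a friction transient, with the tongue still about 8 mm short of the rail. I continue.

```bash
cat >> lat.py <<'E'
def st(): 
    o=manip.observe(); T=o['tool_pos'][:2]-H; f=o['wrist_force']
    print('tcp x,y,z',np.round([T@u,T@n,o['tool_pos'][2]],4),'F u,n,z',np.round([f[:2]@u,f[:2]@n,f[2]],1),'tq',np.round(o['torque'],2),'open',round(o['opening'],4),round(o['clock'],2))
go=lambda x,y,z,**k: manip.movel((*(H+x*u+y*n),z),**k)
E
python3 - <<'E'
from lat import *
go(-.0125,-.0012,.0267,max_speed=.02); st()
for x in (-.009,-.006,-.003,0):
    hit=go(x,-.0012,.0267,max_speed=.015,max_force=12); st(); print(x,hit)
    if hit: break
E
```

```text
tcp x,y,z [-0.0142 -0.0012  0.0267] F u,n,z [-4.1 -0.4  7.4] tq [-0.03  0.65 -0.  ] open 0.0306 14.76
tcp x,y,z [-0.0112 -0.0012  0.0266] F u,n,z [-5.6 -0.3  7.9] tq [-0.01  0.77 -0.04] open 0.0309 15.14
-0.009 False
tcp x,y,z [-0.0081 -0.0012  0.0267] F u,n,z [-5.  -0.3  7.9] tq [-0.05  0.77 -0.02] open 0.031 15.49
-0.006 False
tcp x,y,z [-0.0051 -0.0012  0.0267] F u,n,z [-5.8  0.3  8.1] tq [-0.02  0.78 -0.01] open 0.0309 15.84
-0.003 False
tcp x,y,z [-0.0021 -0.0012  0.0266] F u,n,z [-5.3 -0.1  7.4] tq [-0.06  0.72  0.01] open 0.0308 16.19
0 False
```

Run:
```python
from lat import *
for x in (.002,.004,.006,.008,.010):
    hit=go(x,-.0012,.0267,max_speed=.015,max_force=12); manip.sleep(.15); st(); print(x,hit)
    f=manip.observe()['wrist_force'][:2]@u
    if f<-15: break
w=get_image('wrist'); save(w,'g3'); lateral(w,.046,(259.6,256.1))
cv2.imwrite('pics/g3c.png',cv2.resize(cv2.cvtColor(w['pixels'][130:330,120:400],cv2.COLOR_RGB2BGR),None,fx=2.8,fy=2.8,interpolation=cv2.INTER_CUBIC))
```

```text
tcp x,y,z [-0.0004 -0.0012  0.0267] F u,n,z [-5.   1.6  8.8] tq [-0.09  0.82  0.01] open 0.0308 16.62
0.002 False
tcp x,y,z [-0.0004 -0.0012  0.0267] F u,n,z [-9.8 -0.3 13. ] tq [-0.07  1.45 -0.02] open 0.0308 17.06
0.004 False
tcp x,y,z [-0.0005 -0.0012  0.0267] F u,n,z [-15.    0.2  17.3] tq [-0.19  2.01 -0.02] open 0.0309 17.49
0.006 False
line y -7.76942475707325e-05 0.0008780267456640651 283 hole px [260.6 256.3] hole x,y rel home 0.0006829027231696441 0.00010978301275196316
```

View pics/g3c.png

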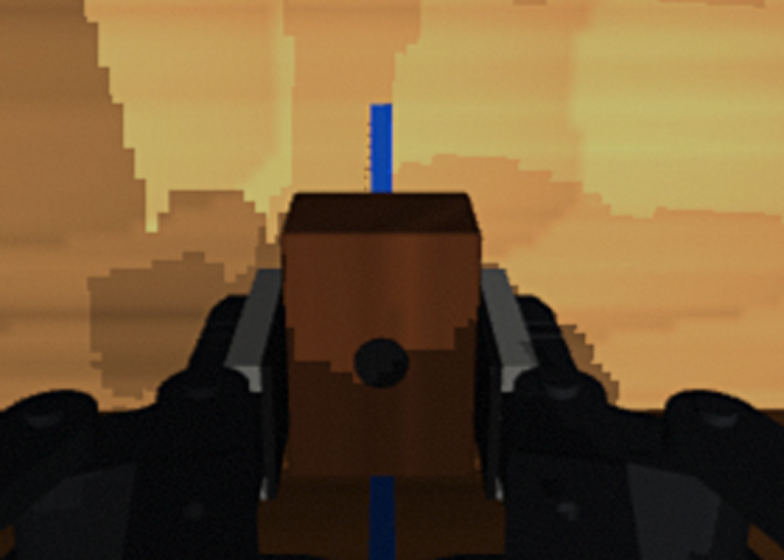

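The button is home. Motion stopped dead at x ≈ 0 while the push rose to 15 N, there is no yaw moment, and the tongue is hidden in the groove. The blue line runs centred before and behind the hole, at column 381 in the crop. I firm the push slightly, check that it holds steady, and hand in.

Run:
```python
from lat import *
go(.008,-.0012,.0267,max_speed=.015); manip.sleep(.15); st()
go(.0095,-.0012,.0269,max_speed=.015); manip.sleep(.5); st()
w=get_image('wrist'); save(w,'g4'); lateral(w,.046,(259.6,256.1))
manip.sleep(.5); st()
```

```text
tcp x,y,z [-0.0005 -0.0012  0.0267] F u,n,z [-18.5  -0.2  21. ] tq [-0.26  2.62 -0.02] open 0.0307 17.98
tcp x,y,z [-0.0005 -0.0012  0.0267] F u,n,z [-21.6  -0.8  23.3] tq [-0.26  3.01  0.01] open 0.0308 18.73
line y -7.303124882684662e-05 0.0008802448025618802 284 hole px [260.6 256.3] hole x,y rel home 0.0008221559496195118 0.00012774622630904784
tcp x,y,z [-0.0005 -0.0012  0.0267] F u,n,z [-20.8  -0.3  22.6] tq [-0.28  3.05  0.04] open 0.0305 19.27
```

```bash
python3 -c "
from plant import manip
print(manip.finish_job())"
```

```text
the job is handed in; nothing more can be done
None
```

The job is handed in: the button lies on the pilot mark with its tongue in the groove and its shoulder against the rail, still gripped and pressed home with about 21 N after about 19 s. The hole read about 0.2 mm off the blue line, and I have not seen the judge's verdict.

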